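# Trace the cap row on the teaching jaw

### The arm

A 6-joint arm with a two-finger parallel gripper is mounted at the origin on the work surface. World frame = base frame: x ahead of the robot, y to its left, z up, the work surface at z = 0. Lengths are in m, angles in rad, forces in N, time in s.
With the tool pointing down it reaches from about 0.275 to 0.825 m from the base axis. Payload 4.9 kg.
Tool frame: the origin (TCP) lies at the very end of the fingers, on their centre line; the grasp point (between the pads) lies 19 mm behind it; z points along the fingers, y is the direction in which the jaws open and shut (so a half turn about z gives the same grasp; the last joint's range is limited). The gripper opens to 85 mm and grips with 20 to 120 N. Pads are 22 mm wide; open, the fingers measure 114 mm over their backs; the gripper's body (76 mm by 85 mm) begins 54 mm behind the grasp point. The pads swing forward as they close: fully open they stand 13 mm farther back than shut.
Start: joints at [-1.256, 0.326, -0.193, 1.052, 0, 1.437], TCP at [0.239, -0.496, 0.231] pointing down, gripper open.
Joint ranges: [-2.65, 2.65], [-0.97, 1.79], [-1.3, 1.35], [-1.93, 2.1], [-1.47, 1.37], [-3.14, 3.14]. Speed limits (rad/s): [2.57, 2.57, 3.14, 3.14, 3.14, 3.14].

### API

Orientations are given as a unit quaternion [x, y, z, w].
In Python, from workcell import robot gives the robot as it stands. The module is installed in compiled form; this text tells all that it offers.
- The arm moves only by the tool send_rows, never from a script. Its argument "increments" is text: rows parted by semicolons, each of 7 numbers parted by spaces: the turn, a rotation vector about the tool's x, y, z in rad, then the shift along the tool's x, y, z in cm, then the finger opening in cm, from 0 to 8.54. A call has 1 to 5 rows; each row is the pose to reach, as a shift and turn from the pose commanded when the call began, along the tool's axes at that moment; what a row does not reach only later rows make up. A row lasts 1/10 s, in which the tool goes at most 50 mm and 8.59 degrees, less where a joint would pass 70% of its speed; a pose out of reach is approached as far as the arm can. A call with a gripper value outside its range is refused whole. The fingers move at their own pace and stop on an object; the grip force is fixed at half the most. Time passes only in rows, so rows that repeat a pose let the fingers close. It gives the time, the measured TCP pose, the force and the opening at its end, in the units of the state.
- robot.state(): the state, without advancing time (a new reading comes with each control period).
- robot.read_camera(name): name is "scene" or "top"; returns a dict with "pixels" (384x512x3 uint8, red, green, blue), "range_z" (384x512 float32, m along the optical axis (not along the pixel's ray), 0 where there is no reading), "camera_matrix" (3x3 intrinsics, pixels), "rvec" (rotation vector, rad) and "tvec" (3), from world to camera coordinates, as OpenCV has them. Camera axes: x right, y down, z forward; pixel columns grow to the right and rows downward; lengths in m; the calibration is good to about 2 mm. A picture is of the moment at which its call begins.
- robot.sign_off(): hands the job in, once; it reports no verdict.
The state is a dict: "time": time; "joint_positions": joint angles; "qd": joint speeds; "joint_torque": joint torques, N m; "tool_pos": TCP position; "tool_rot": TCP orientation; "wrist_force": force on the tool from outside, world axes, zero at the start; "wrist_torque": the same for the moment, N m; "width": opening from 0.0 (shut) to 1.0 (fully open).
Only numpy, scipy, OpenCV 4.12 (cv2) and the standard library are available. Lean on these libraries where they do the work, as an engineer would, in place of code of your own. Each camera call takes 0.05 s, during which the arm holds its last target. There are 200 camera calls.

### The job

Run the fingertips along the ridge of the large teaching jaw and lightly press its five raised caps fully home one after another, in the order they stand along the row, starting at the end of the row nearest the drill kit. Press gently from above without picking up, shifting or tipping the jaw, leave the loose things around it alone, and finish clear of everything.

Things in the scene. Friction and masses are not known exactly. Their poses are not given: they have to be found in the camera images.
- jaw: Loose bone-coloured teaching jaw, twice life size (200 x 220 mm, 0.9 kg), a toothless horseshoe held on the table only by friction. Origin: on the table inside the curve; +x to the chin (closed end), +y to the left branch, z up. The ridge carrying the caps is 26 mm wide, its top 58 mm above the table. At jaw x = -110 to -163, y = +-93 mm each branch ends in a forked horn 101 mm high.
- cap1_top (a point): Centre of the flat top of the steel cap standing at the left (+y) end of the row (jaw frame x, y = -36, 82 mm); it moves with the cap. All five caps are alike: a disc 21 mm wide, 7 mm thick, flat top 17 mm wide. Raised, its top is 74 mm above the table; fully home 66 mm. Neighbouring caps are 57 to 63 mm apart.
- cap1 (a joint): How far that cap (cap 1) is pushed in, m: 0 = fully raised, 0.008 = fully home against a hard stop. About 3 N pushes it straight down; it stays where it is left, no spring. Starts between 0 and 0.0015.
- cap2_top (a point): Centre of the flat top of the steel cap standing second from the left end (jaw frame x, y = 19, 52 mm); it moves with the cap. All five caps are alike: a disc 21 mm wide, 7 mm thick, flat top 17 mm wide. Raised, its top is 74 mm above the table; fully home 66 mm. Neighbouring caps are 57 to 63 mm apart.
- cap2 (a joint): How far that cap (cap 2) is pushed in, m: 0 = fully raised, 0.008 = fully home against a hard stop. About 3 N pushes it straight down; it stays where it is left, no spring. Starts between 0 and 0.0015.
- cap3_top (a point): Centre of the flat top of the steel cap standing in the middle of the row, by the chin (jaw frame x, y = 40, 0 mm); it moves with the cap. All five caps are alike: a disc 21 mm wide, 7 mm thick, flat top 17 mm wide. Raised, its top is 74 mm above the table; fully home 66 mm. Neighbouring caps are 57 to 63 mm apart.
- cap3 (a joint): How far that cap (cap 3) is pushed in, m: 0 = fully raised, 0.008 = fully home against a hard stop. About 3 N pushes it straight down; it stays where it is left, no spring. Starts between 0 and 0.0015.
- cap4_top (a point): Centre of the flat top of the steel cap standing second from the right end (jaw frame x, y = 19, -52 mm); it moves with the cap. All five caps are alike: a disc 21 mm wide, 7 mm thick, flat top 17 mm wide. Raised, its top is 74 mm above the table; fully home 66 mm. Neighbouring caps are 57 to 63 mm apart.
- cap4 (a joint): How far that cap (cap 4) is pushed in, m: 0 = fully raised, 0.008 = fully home against a hard stop. About 3 N pushes it straight down; it stays where it is left, no spring. Starts between 0 and 0.0015.
- cap5_top (a point): Centre of the flat top of the steel cap standing at the right (-y) end of the row (jaw frame x, y = -36, -82 mm); it moves with the cap. All five caps are alike: a disc 21 mm wide, 7 mm thick, flat top 17 mm wide. Raised, its top is 74 mm above the table; fully home 66 mm. Neighbouring caps are 57 to 63 mm apart.
- cap5 (a joint): How far that cap (cap 5) is pushed in, m: 0 = fully raised, 0.008 = fully home against a hard stop. About 3 N pushes it straight down; it stays where it is left, no spring. Starts between 0 and 0.0015.
- kit: Drill kit: fixed white box 170 x 120 x 42 mm with rows of small drills in its top (69 mm over all), left or right of the jaw. Origin: centre of its underside. The row of caps starts at the end nearest to it: the +y end if the kit lies at positive y in the jaw frame, else the -y end.
- organiser: Low clear plastic compartment box with its lid laid open, 150 x 140 x 26 mm, fixed, on the other side of the jaw. Origin: near the centre of its underside.
- post_in: Loose steel post, 24 mm foot, 40 mm tall, standing on the table inside the horseshoe of the jaw; leave alone. Origin: centre of its foot.
- post_out: Loose steel post, 24 mm foot, 40 mm tall, standing just outside the chin of the jaw; leave alone. Origin: centre of its foot.
- driver: Loose screwdriver, about 150 mm long, lying at one side, on the robot's side of the kit and organiser; leave alone.
- ratchet: Loose small steel wrench, about 140 mm long, lying at one side, on the robot's side of the kit and organiser; leave alone.
- beaker: White cup, 64 mm wide, 70 mm tall, standing beyond the jaw; leave alone.
Mind the look-alikes: they are no part of the job. What is shaped like the kit but pink is not meant.

How it is judged:
On the way, in this order (a step that is already met when the one before it is completed fails the run):
1. the first (end of the row nearest the drill kit) cap is pressed home (((y of kit in the frame of jaw above 0 m and value of joint cap1 above 0.006 m) or (y of kit in the frame of jaw below 0 m and value of joint cap5 above 0.006 m))), for 0.1 s.
2. the second cap is pressed home (((y of kit in the frame of jaw above 0 m and value of joint cap2 above 0.006 m) or (y of kit in the frame of jaw below 0 m and value of joint cap4 above 0.006 m))), for 0.1 s.
3. the third (middle) cap is pressed home (((y of kit in the frame of jaw above 0 m and value of joint cap3 above 0.006 m) or (y of kit in the frame of jaw below 0 m and value of joint cap3 above 0.006 m))), for 0.1 s.
4. the fourth cap is pressed home (((y of kit in the frame of jaw above 0 m and value of joint cap4 above 0.006 m) or (y of kit in the frame of jaw below 0 m and value of joint cap2 above 0.006 m))), for 0.1 s.
5. the fifth (far end) cap is pressed home (((y of kit in the frame of jaw above 0 m and value of joint cap5 above 0.006 m) or (y of kit in the frame of jaw below 0 m and value of joint cap1 above 0.006 m))), for 0.1 s.
At the end, for the whole second after the job is handed in: All five caps are at least 6 mm of their 8 mm down, and the jaw stands upright, at rest, less than 20 mm from where it started (value of joint each of cap1, cap2, cap3, cap4, cap5 above 0.006 m and distance of jaw from where it was at the start of the episode below 0.02 m and angle between jaw's own z axis and vertical below 0.05 rad and linear speed of jaw below 0.01 m/s); the robot touches nothing.
It fails at once if a cap is pressed (more than 4 mm) before the one preceding it in the row, counted from the kit end ((y of kit in the frame of jaw above 0 m and ((value of joint cap2 above 0.004 m and value of joint cap1 below 0.004 m) or (value of joint cap3 above 0.004 m and value of joint cap2 below 0.004 m) or (value of joint cap4 above 0.004 m and value of joint cap3 below 0.004 m) or (value of joint cap5 above 0.004 m and value of joint cap4 below 0.004 m))) or (y of kit in the frame of jaw below 0 m and ((value of joint cap1 above 0.004 m and value of joint cap2 below 0.004 m) or (value of joint cap2 above 0.004 m and value of joint cap3 below 0.004 m) or (value of joint cap3 above 0.004 m and value of joint cap4 below 0.004 m) or (value of joint cap4 above 0.004 m and value of joint cap5 below 0.004 m)))).
It fails at once if the jaw is lifted, shifted more than 20 mm or tipped (distance of jaw from where it was at the start of the episode above 0.02 m or angle between jaw's own z axis and vertical above 0.12 rad or height (world z) of jaw above 0.01 m).
It fails at once if the fingers press the jaw or its caps with more than 40 N (contact force between the fingers and jaw above 40 N).
It fails at once if a loose thing beside the work is moved more than 20 mm (distance of any of post_in, post_out, driver, ratchet, beaker from where it was at the start of the episode above 0.02 m).
It also fails if it takes over 42 s, if anything falls off the work surface, if the arm or the gripper's body presses on something with over 40 N, if the wrist force passes 120 N, or if a joint passes its speed limit or range.

## Working session

There is one attempt and no reset: what is moved stays moved. The work goes in short steps, Python scripts to look and compute and a tool call to move; the robot and the scene stay as the last step left them, time stands still between calls to the robot, and variables do not carry over. Pictures are saved under pics/ and viewed, about 8 in all and at most 12, crops included, and the job is handed in when it is done.

Besides the shell and the picture viewer there is one more tool, called after "Request:" as a command line: name --argument value ..., lists and objects as JSON in quotes. send_rows: Moves the arm, as the interface text tells. Its arguments: {"type":"object","properties":{"increments":{"type":"string"}},"required":["increments"]}

```bash
mkdir -p pics
cat > h.py <<'E'
import numpy as np, cv2
from workcell import robot
def cam(n):
    d=robot.read_camera(n); K=np.array(d["camera_matrix"]); R=cv2.Rodrigues(np.array(d["rvec"],float))[0]; t=np.array(d["tvec"],float).ravel()
    z=d["range_z"]; v,u=np.mgrid[:z.shape[0],:z.shape[1]]
    P=np.stack([(u-K[0,2])/K[0,0]*z,(v-K[1,2])/K[1,1]*z,z],-1)
    W=(P-t)@R; W[z==0]=np.nan
    return d["pixels"][...,::-1].copy(),W,K,R,t
E
python3 - <<'E'
from h import *
for n in("scene","top"):
    im,W,K,R,t=cam(n); cv2.imwrite(f"pics/{n}0.png",im); np.savez(f"{n}0.npz",im=im,W=W,K=K,R=R,t=t)
    print(n,-R.T@t,R[2])
print(robot.state())
E
```

```text
scene [ 1.61731003 -0.13912154  0.99865391] [-0.77549843  0.07176039 -0.62725802]
top [ 0.38741987 -0.05186737  1.08780975] [ 0.11398041 -0.01916445 -0.99329814]
{'time': 0.1, 'joint_positions': array([-1.25623733e+00,  3.26885760e-01, -1.93461252e-01,  1.05204062e+00,
        2.61935260e-05,  1.43663484e+00]), 'qd': array([-6.81794538e-05, -1.86868501e-03,  1.26254758e-03,  6.48729346e-04,
        1.33387258e-03,  1.61377921e-03]), 'joint_torque': array([ 1.25145612e-03, -4.44238329e+01,  2.63038892e+01,  7.88783276e-03,
       -1.33466788e-04,  1.79046367e-06]), 'tool_pos': array([ 0.23846979, -0.49502984,  0.23058004]), 'tool_rot': array([ 9.74936335e-01,  2.22482605e-01, -5.86261055e-05, -7.93598124e-04]), 'wrist_force': array([-0.32261542, -0.71917184,  0.61826517]), 'wrist_torque': array([-0.02330033, -0.00169602,  0.01908813]), 'width': 1.0014964200351288}
```

View pics/top0.png

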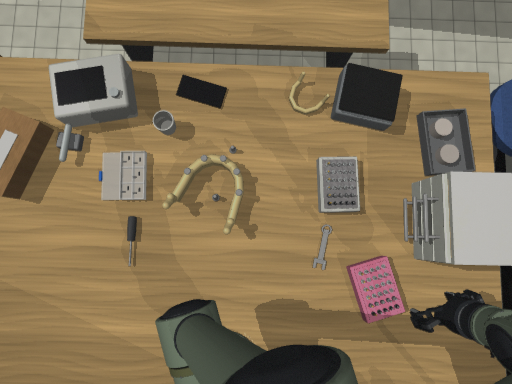

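View pics/scene0.png

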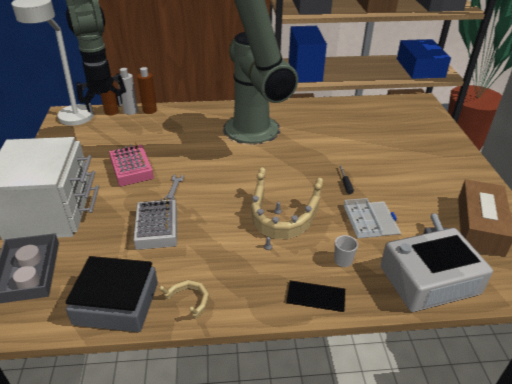

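The top view shows the large jaw near (212,190), chin pointing up. Its caps are near (187,171), (204,157), (222,158), (236,171) and (238,191). The white drill kit is at (339,184), on the right (-y) side. The pink box at (376,289) and the small jaw at (308,97) are look-alikes. The posts are at (216,197) and (233,149), and the cup is at (164,121). Next I'll enlarge the area to confirm and measure the caps.

Run:
```python
from h import *
d=np.load("top0.npz"); W=d["W"]; im=d["im"]; 
c=im[135:245,150:370]; cv2.imwrite("pics/crop1.png",cv2.resize(c,None,fx=3.6,fy=3.6,interpolation=cv2.INTER_CUBIC))
m=np.zeros(W.shape[:2],bool); m[140:240,155:255]=1
m&=(W[...,2]>.0675)&(W[...,2]<.080)
n,l,s,ce=cv2.connectedComponentsWithStats(m.astype(np.uint8))
for i in range(1,n):
    if s[i,4]>3: print(ce[i].round(1),s[i,4],W[l==i].mean(0).round(4),W[l==i][:,2].max())
k=W[160:210,318:360].reshape(-1,3); k=k[k[:,2]>.035]; print("kit",(k.min(0)+k.max(0))/2,k.min(0),k.max(0))
for u,v in((216,197),(233,149),(164,121),(166,205),(227,231)): print(u,v,W[v-2:v+3,u-2:u+3].reshape(-1,3).mean(0))
```

```text
[203.6 157.9] 35 [0.6147 0.0731 0.0723] 0.07712472730513774
[222.6 158.1] 36 [0.6157 0.017  0.0717] 0.07576396467934371
[186.9 170.8] 37 [0.5746 0.1205 0.0719] 0.07583434514243917
[236.1 171.2] 35 [ 0.5775 -0.0241  0.0725] 0.07608046083583415
[238.4 192. ] 39 [ 0.5158 -0.0326  0.0718] 0.07562186723706935
[173. 201.] 9 [0.4844 0.1567 0.0732] 0.07943712233680557
kit [ 0.55120777 -0.33698678  0.05262597] [ 0.47420971 -0.39953197  0.0351289 ] [ 0.62820582 -0.27444158  0.07012304]
216 197 [0.50471956 0.03645407 0.02323898]
233 149 [ 0.65675083 -0.01111111  0.02212051]
164 121 [nan nan nan]
166 205 [0.47010811 0.17081766 0.09775801]
227 231 [ 0.40092678 -0.0038431   0.09425882]
```

View pics/crop1.png

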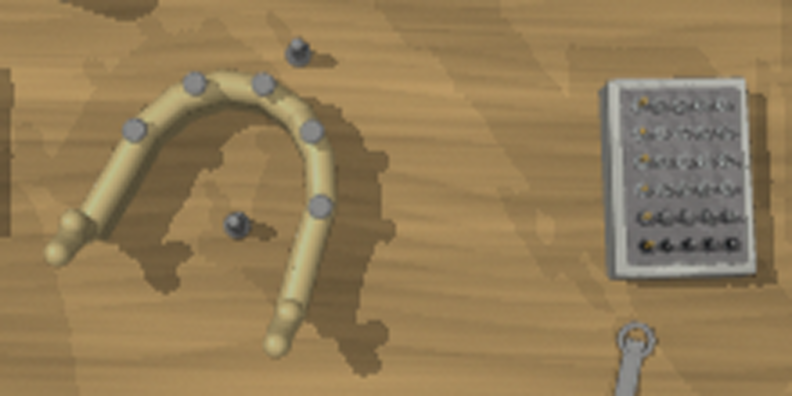

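```bash
cat >> h.py <<'E'
from scipy.spatial.transform import Rotation as Ro
def off(p):
    s=robot.state(); R=Ro.from_quat(s["tool_rot"]).as_matrix()
    print("t",s["time"],"pos",s["tool_pos"].round(4),"F",s["wrist_force"].round(2),"w",round(s["width"],3))
    print("tool shift cm",(R.T@(np.array(p)-s["tool_pos"])*100).round(2), "axes x",R[:,0].round(3),"z",R[:,2].round(4))
E
python3 - <<'E'
from h import *
M=np.array([[-36,82],[19,52],[40,0],[19,-52],[-36,-82]])/1000.
C=np.array([[.5746,.1205],[.6147,.0731],[.6157,.0170],[.5775,-.0241],[.5158,-.0326]])
mc,cc=M.mean(0),C.mean(0); U,S,V=np.linalg.svd((M-mc).T@(C-cc)); R=(U@V).T; t=cc-R@mc
F=M@R.T+t; print("det",np.linalg.det(R),"origin",t,"yaw",np.degrees(np.arctan2(R[1,0],R[0,0])));print(F.round(4),((F-C)*1000).round(1))
print("kit in jaw",R.T@(np.array([.551,-.337])-t)); np.save("caps.npy",F)
off([*F[4],.2])
E
```

```text
det 1.0 origin [0.57853952 0.03120956] yaw -20.975593265918317
[[ 0.5743  0.1207]
 [ 0.6149  0.073 ]
 [ 0.6159  0.0169]
 [ 0.5777 -0.0241]
 [ 0.5156 -0.0325]] [[-0.3  0.2]
 [ 0.2 -0.1]
 [ 0.2 -0.1]
 [ 0.2 -0. ]
 [-0.2  0.1]]
kit in jaw [ 0.1060935  -0.35366775]
t 0.1 pos [ 0.2385 -0.495   0.2306] F [-0.32 -0.72  0.62] w 1.001
tool shift cm [ 45.03 -29.65   3.12] axes x [0.901 0.434 0.   ] z [-5.0e-04  1.5e-03 -1.0e+00]
```

The model fits all five caps within 0.4 mm, and the kit lies at jaw y = -0.354. The order is therefore cap5, 4, 3, 2, 1, starting at world (0.516, -0.033). I'll shut the fingers and travel at height.

Request:
send_rows --increments "0 0 0 3 -2 0 0; 0 0 0 6 -4 0 0; 0 0 0 9 -6 0 0; 0 0 0 12 -8 0 0; 0 0 0 15 -10 0 0"

```text
time: 0.6
tool_pos: [0.3307, -0.3388, 0.2309]
tool_rot: [0.975, 0.222, -0.0, -0.0]
wrist_force: [1.0, -0.4, -0.5]
width: 0.143
```

Request:
send_rows --increments "0 0 0 3 -2 0 0; 0 0 0 6 -4 0 0; 0 0 0 9 -6 0 0; 0 0 0 12 -8 0 0; 0 0 0 15 -10 0 0"

```text
time: 1.1
tool_pos: [0.4225, -0.1837, 0.2311]
tool_rot: [0.975, 0.222, -0.0, -0.0]
wrist_force: [-0.2, -0.2, -1.1]
width: 0.002
```

Request:
send_rows --increments "0 0 0 3 -2 0.5 0; 0 0 0 6 -4 1 0; 0 0 0 9 -6 2 0; 0 0 0 12 -8 3 0; 0 0 0 15 -9.7 3 0"

```text
time: 1.6
tool_pos: [0.5144, -0.0309, 0.1996]
tool_rot: [0.975, 0.223, -0.001, -0.001]
wrist_force: [-0.4, -1.0, 0.5]
width: -0.003
```

Request:
send_rows --increments "0 0 0 0 0 0 0; 0 0 0 0 0 0 0"

```text
time: 1.8
tool_pos: [0.5149, -0.0321, 0.2008]
tool_rot: [0.975, 0.223, -0.001, -0.0]
wrist_force: [-1.3, -0.2, 0.6]
width: -0.006
```

Run:
```python
from h import *
C=np.load("caps.npy"); off([*C[4],.08])
im,W,*_=cam("scene"); cv2.imwrite("pics/s1.png",cv2.resize(im[100:290,190:390],None,fx=3,fy=3,interpolation=cv2.INTER_CUBIC))
```

```text
t 1.8 pos [ 0.5149 -0.0321  0.2008] F [-1.25 -0.23  0.56] w -0.006
tool shift cm [ 0.06  0.06 12.08] axes x [ 0.9    0.435 -0.001] z [-1.3e-03 -2.0e-04 -1.0e+00]
```

View pics/s1.png

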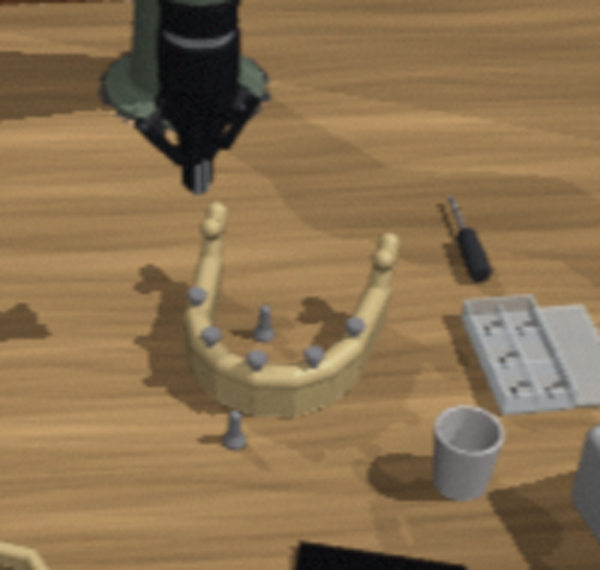

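The crop shows the shut fingertips at about (198,188), above the right-branch cap at (197,296), with all five caps raised. I'll descend to just above the cap.

Request:
send_rows --increments "0 0 0 0 0 3 0; 0 0 0 0 0 6 0; 0 0 0 0.06 0.06 9 0; 0 0 0 0.06 0.06 11 0; 0 0 0 0.06 0.06 12 0"

```text
time: 2.35
tool_pos: [0.5141, -0.0339, 0.0796]
tool_rot: [0.975, 0.221, -0.001, -0.001]
wrist_force: [0.6, -0.4, 0.4]
width: 0.002
```

Request:
send_rows --increments "0 0 0 0 0 0 0; 0 0 0 0 0 0.2 0; 0 0 0 0 0 0.4 0; 0 0 0 0 0 0.6 0; 0 0 0 0 0 0.7 0"

```text
time: 2.85
tool_pos: [0.5164, -0.033, 0.0747]
tool_rot: [0.975, 0.223, 0.0, 0.0]
wrist_force: [0.1, -0.8, 0.9]
width: 0.002
```

Run:
```python
from h import *
C=np.load("caps.npy"); off([*C[4],.066])
```

```text
t 2.85 pos [ 0.5164 -0.033   0.0747] F [ 0.13 -0.82  0.94] w 0.002
tool shift cm [-0.05 -0.09  0.87] axes x [0.901 0.434 0.001] z [ 1.e-03 -2.e-04 -1.e+00]
```

Request:
send_rows --increments "0 0 0 0 0 0.1 0; 0 0 0 0 0 0.2 0; 0 0 0 0 0 0.3 0; 0 0 0 0 0 0.4 0; 0 0 0 0 0 0.4 0"

```text
time: 3.35
tool_pos: [0.5162, -0.0329, 0.0703]
tool_rot: [0.975, 0.223, 0.0, 0.0]
wrist_force: [-0.1, 1.0, 2.3]
width: 0.001
```

Request:
send_rows --increments "0 0 0 0 0 0.1 0; 0 0 0 0 0 0.2 0; 0 0 0 0 0 0.2 0"

```text
time: 3.65
tool_pos: [0.5162, -0.0329, 0.0682]
tool_rot: [0.975, 0.223, 0.0, -0.0]
wrist_force: [0.2, -0.4, 1.0]
width: 0.001
```

Request:
send_rows --increments "0 0 0 0 0 0.1 0; 0 0 0 0 0 0.1 0"

```text
time: 3.85
tool_pos: [0.5162, -0.033, 0.0672]
tool_rot: [0.975, 0.223, 0.0, -0.0]
wrist_force: [1.2, 0.1, 1.1]
width: -0.004
```

Request:
send_rows --increments "0 0 0 0 0 0.1 0; 0 0 0 0 0 0.1 0"

```text
time: 4.05
tool_pos: [0.5162, -0.033, 0.0662]
tool_rot: [0.975, 0.223, 0.0, -0.0]
wrist_force: [0.3, 1.5, 1.8]
width: 0.001
```

Request:
send_rows --increments "0 0 0 0 0 0.05 0; 0 0 0 0 0 0.05 0"

```text
time: 4.25
tool_pos: [0.5162, -0.033, 0.066]
tool_rot: [0.975, 0.223, 0.0, 0.0]
wrist_force: [0.2, 1.3, 4.8]
width: -0.001
```

Run:
```python
from h import *
C=np.load("caps.npy"); off([*C[4],.066])
im,W,*_=cam("scene"); cv2.imwrite("pics/s2.png",cv2.resize(im[140:250,220:330],None,fx=5,fy=5,interpolation=cv2.INTER_CUBIC))
```

```text
t 4.25 pos [ 0.5162 -0.033   0.066 ] F [0.18 1.32 4.83] w -0.001
tool shift cm [-0.03 -0.07  0.  ] axes x [0.901 0.434 0.   ] z [ 4.e-04  0.e+00 -1.e+00]
```

View pics/s2.png

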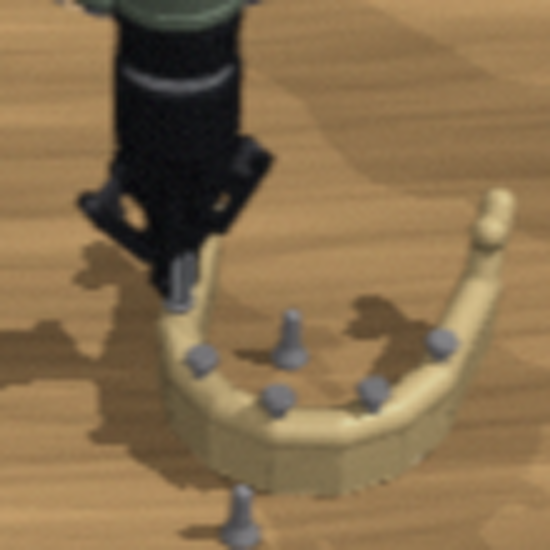

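The fingertips at (180,303) stand on the first cap and the other four are still raised. The force rose to 4.8 N at z = 0.0660, which is the hard stop. I'll lift and work out the next shift.

Request:
send_rows --increments "0 0 0 0 0 -0.7 0; 0 0 0 0 0 -2 0; 0 0 0 0 0 -2 0; 0 0 0 0 0 -2 0"

```text
time: 4.7
tool_pos: [0.516, -0.0331, 0.0857]
tool_rot: [0.975, 0.222, -0.0, 0.0]
wrist_force: [0.5, 0.1, -1.1]
width: 0.002
```

Run:
```python
from h import *
C=np.load("caps.npy"); off([*C[3],.076])
_,W,*_=cam("scene"); 
for i in (4,3):
    m=(np.hypot(W[...,0]-C[i,0],W[...,1]-C[i,1])<.007)&(W[...,2]<.08); print(i,m.sum(),np.nanmedian(W[m][:,2]))
```

```text
t 4.7 pos [ 0.516  -0.0331  0.0857] F [ 0.48  0.1  -1.1 ] w 0.002
tool shift cm [5.95 1.87 0.97] axes x [ 0.901  0.434 -0.   ] z [ 0.e+00 -2.e-04 -1.e+00]
4 21 0.05754355065964925
3 25 0.06086831241773918
```

Request:
send_rows --increments "0 0 0 2 0.6 0 0; 0 0 0 4 1.2 0 0; 0 0 0 5.95 1.85 0 0; 0 0 0 5.95 1.85 0.5 0; 0 0 0 5.95 1.85 0.8 0"

```text
time: 5.25
tool_pos: [0.5765, -0.0237, 0.0764]
tool_rot: [0.975, 0.223, -0.001, -0.0]
wrist_force: [-0.2, -0.3, 0.5]
width: 0.003
```

Request:
send_rows --increments "0 0 0 0 0 0.2 0; 0 0 0 0 0 0.4 0; 0 0 0 0 0 0.6 0; 0 0 0 0 0 0.8 0; 0 0 0 0 0 0.9 0"

```text
time: 5.75
tool_pos: [0.5771, -0.0239, 0.0688]
tool_rot: [0.975, 0.222, -0.0, -0.0]
wrist_force: [-2.3, 0.4, 3.8]
width: 0.002
```

Run:
```python
from h import *
C=np.load("caps.npy"); off([*C[3],.0655])
```

```text
t 5.75 pos [ 0.5771 -0.0239  0.0688] F [-2.26  0.39  3.77] w 0.002
tool shift cm [0.04 0.05 0.33] axes x [ 0.901  0.434 -0.001] z [-5.e-04 -0.e+00 -1.e+00]
```

Request:
send_rows --increments "0 0 0 0 0 0.1 0; 0 0 0 0 0 0.2 0; 0 0 0 0 0 0.2 0"

```text
time: 6.05
tool_pos: [0.5778, -0.0239, 0.0667]
tool_rot: [0.975, 0.223, 0.0, 0.0]
wrist_force: [-0.1, -0.2, 0.2]
width: 0.001
```

Request:
send_rows --increments "0 0 0 0 0 0.05 0; 0 0 0 0 0 0.1 0; 0 0 0 0 0 0.1 0"

```text
time: 6.35
tool_pos: [0.578, -0.0239, 0.066]
tool_rot: [0.975, 0.223, 0.0, 0.0]
wrist_force: [-2.0, -0.4, 4.1]
width: -0.002
```

Request:
send_rows --increments "0 0 0 0 0 -1 0; 0 0 0 0 0 -2 0; 0 0 0 1.7 -0.7 -2 0; 0 0 0 3.5 -1.4 -2 0; 0 0 0 5.2 -2.05 -2 0"

```text
time: 6.85
tool_pos: [0.6168, 0.0176, 0.087]
tool_rot: [0.975, 0.222, 0.001, 0.0]
wrist_force: [0.1, 0.0, -0.4]
width: -0.003
```

Request:
send_rows --increments "0 0 0 0 0 0.5 0; 0 0 0 0 0 1 0; 0 0 0 0 0 1.2 0; 0 0 0 0 0 1.4 0; 0 0 0 0 0 1.5 0"

```text
time: 7.35
tool_pos: [0.6147, 0.0168, 0.0707]
tool_rot: [0.975, 0.222, -0.001, -0.0]
wrist_force: [-2.9, -0.1, 3.1]
width: -0.001
```

Run:
```python
from h import *
C=np.load("caps.npy"); off([*C[2],.0655])
```

```text
t 7.35 pos [0.6147 0.0168 0.0707] F [-2.86 -0.08  3.08] w -0.001
tool shift cm [0.11 0.04 0.52] axes x [ 0.901  0.433 -0.001] z [-0.0014  0.     -1.    ]
```

Request:
send_rows --increments "0 0 0 0 0 0.1 0; 0 0 0 0 0 0.2 0; 0 0 0 0 0 0.3 0; 0 0 0 0 0 0.4 0; 0 0 0 0 0 0.4 0"

```text
time: 7.85
tool_pos: [0.6158, 0.017, 0.0667]
tool_rot: [0.975, 0.222, 0.0, 0.0]
wrist_force: [1.0, 0.7, -0.3]
width: -0.001
```

Request:
send_rows --increments "0 0 0 0 0 0.05 0; 0 0 0 0 0 0.1 0; 0 0 0 0 0 0.1 0"

```text
time: 8.15
tool_pos: [0.6159, 0.0172, 0.0661]
tool_rot: [0.975, 0.223, 0.0, 0.0]
wrist_force: [-1.5, -0.5, 3.9]
width: -0.003
```

The third cap stopped at 0.066 as well. Next is the fourth, cap2.

Request:
send_rows --increments "0 0 0 0 0 -1 0; 0 0 0 0 0 -2 0; 0 0 0 0.8 -1.7 -2 0; 0 0 0 1.6 -3.4 -2 0; 0 0 0 2.35 -5.05 -2 0"

```text
time: 8.65
tool_pos: [0.6155, 0.0737, 0.0867]
tool_rot: [0.975, 0.222, 0.001, 0.0]
wrist_force: [-0.1, 0.2, 0.6]
width: -0.002
```

Request:
send_rows --increments "0 0 0 0 0 0.5 0; 0 0 0 0 0 1 0; 0 0 0 0 0 1.2 0; 0 0 0 0 0 1.4 0; 0 0 0 0 0 1.5 0"

```text
time: 9.15
tool_pos: [0.6146, 0.0727, 0.0706]
tool_rot: [0.975, 0.222, -0.0, -0.0]
wrist_force: [-2.0, 2.2, 3.6]
width: -0.002
```

Run:
```python
from h import *
C=np.load("caps.npy"); off([*C[1],.0655])
```

```text
t 9.15 pos [0.6146 0.0727 0.0706] F [-1.98  2.24  3.61] w -0.002
tool shift cm [ 0.04 -0.01  0.51] axes x [ 0.901  0.433 -0.   ] z [-7.e-04  7.e-04 -1.e+00]
```

Request:
send_rows --increments "0 0 0 0 0 0.1 0; 0 0 0 0 0 0.2 0; 0 0 0 0 0 0.3 0; 0 0 0 0 0 0.4 0; 0 0 0 0 0 0.4 0"

```text
time: 9.65
tool_pos: [0.6149, 0.0726, 0.0666]
tool_rot: [0.975, 0.222, -0.0, 0.0]
wrist_force: [0.6, -0.2, -0.2]
width: -0.0
```

Request:
send_rows --increments "0 0 0 0 0 0.05 0; 0 0 0 0 0 0.1 0; 0 0 0 0 0 0.1 0"

```text
time: 9.95
tool_pos: [0.6152, 0.0726, 0.0661]
tool_rot: [0.975, 0.222, 0.0, 0.0]
wrist_force: [-1.9, -1.4, 4.0]
width: 0.002
```

Request:
send_rows --increments "0 0 0 0 0 -1 0; 0 0 0 0 0 -2 0; 0 0 0 -0.5 -2 -2 0; 0 0 0 -1 -4 -2 0; 0 0 0 -1.6 -6.1 -2 0"

```text
time: 10.45
tool_pos: [0.5745, 0.1213, 0.0868]
tool_rot: [0.975, 0.222, 0.001, 0.0]
wrist_force: [-0.1, 0.5, -0.7]
width: 0.0
```

Request:
send_rows --increments "0 0 0 0 0 0.5 0; 0 0 0 0 0 1 0; 0 0 0 0 0 1.2 0; 0 0 0 0 0 1.4 0; 0 0 0 0 0 1.5 0"

```text
time: 10.95
tool_pos: [0.5746, 0.1204, 0.0708]
tool_rot: [0.975, 0.222, 0.0, 0.0]
wrist_force: [-0.2, -0.4, 3.0]
width: -0.001
```

Run:
```python
from h import *
C=np.load("caps.npy"); off([*C[0],.0655])
```

```text
t 10.95 pos [0.5746 0.1204 0.0708] F [-0.21 -0.43  2.99] w -0.001
tool shift cm [-0.02 -0.04  0.53] axes x [0.901 0.433 0.   ] z [ 5.e-04 -0.e+00 -1.e+00]
```

Request:
send_rows --increments "0 0 0 0 0 0.1 0; 0 0 0 0 0 0.2 0; 0 0 0 0 0 0.3 0; 0 0 0 0 0 0.4 0; 0 0 0 0 0 0.4 0"

```text
time: 11.45
tool_pos: [0.5744, 0.1208, 0.0668]
tool_rot: [0.975, 0.222, 0.0, 0.0]
wrist_force: [0.7, -1.1, 2.9]
width: 0.0
```

Request:
send_rows --increments "0 0 0 0 0 0.05 0; 0 0 0 0 0 0.1 0; 0 0 0 0 0 0.1 0"

```text
time: 11.75
tool_pos: [0.5743, 0.1208, 0.066]
tool_rot: [0.975, 0.223, 0.0, 0.0]
wrist_force: [1.1, -1.7, 3.6]
width: -0.001
```

Request:
send_rows --increments "0 0 0 0 0 -1 0; 0 0 0 0 0 -3 0; 0 0 0 0 0 -7 0; 0 0 0 0 0 -11 0; 0 0 0 0 0 -14 0"

```text
time: 12.25
tool_pos: [0.5737, 0.1215, 0.2083]
tool_rot: [0.975, 0.223, 0.0, -0.001]
wrist_force: [1.1, 0.9, -0.1]
width: 0.001
```

Request:
send_rows --increments "0 0 0 -4 0 0 0; 0 0 0 -8 0 0 0; 0 0 0 -12 0 0 0; 0 0 0 -16 0 0 0; 0 0 0 -16 0 0 0"

```text
time: 12.75
tool_pos: [0.4238, 0.0512, 0.2051]
tool_rot: [0.975, 0.222, -0.003, -0.001]
wrist_force: [0.4, 0.1, 0.5]
width: -0.0
```

Run:
```python
from h import *
C=np.load("caps.npy"); W0=np.load("top0.npz")["W"]
im,W,*_=cam("top"); print(robot.state()["tool_pos"],robot.state()["qd"].round(3))
for i in range(5):
    a=[(X[...,2])[(np.hypot(X[...,0]-C[i,0],X[...,1]-C[i,1])<.007)] for X in(W0,W)]
    print("cap",i+1,[(q.size,np.nanmedian(q).round(4)) for q in a])
cv2.imwrite("pics/end.png",cv2.resize(im[100:280,100:350],None,fx=3,fy=3,interpolation=cv2.INTER_CUBIC))
```

```text
[0.42712751 0.05153301 0.20584296] [ 0.016  0.041  0.08  -0.028  0.003  0.005]
cap 1 [(22, np.float64(0.0723)), (17, np.float64(0.0666))]
cap 2 [(18, np.float64(0.072)), (16, np.float64(0.0658))]
cap 3 [(17, np.float64(0.0725)), (17, np.float64(0.0654))]
cap 4 [(19, np.float64(0.0731)), (17, np.float64(0.0657))]
cap 5 [(18, np.float64(0.0725)), (16, np.float64(0.0641))]
```

View pics/end.png

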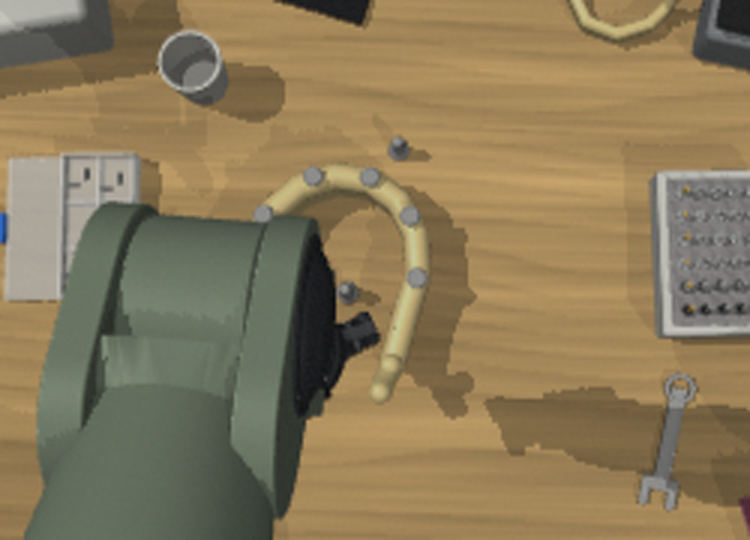

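The closing view shows all five caps flush at (263,213), (313,177), (369,178), (409,215) and (416,277). The jaw, posts at (398,148) and (347,292), cup and wrench are where they were. The tool is clear at z = 0.206.

```bash
python3 -c "
from workcell import robot
print(robot.state()['wrist_force']); print(robot.sign_off())"
```

```text
[ 1.10769699 -0.6941367   0.20485209]
the job is handed in; nothing more can be done
None
```

I pressed all five caps home with the shut fingertips, starting from the kit end (cap5, 4, 3, 2, 1), and handed the job in at about 13 s of the 42 s limit. The hand-in reports no verdict.

- **Caps:** each press ended with the fingertips at z = 0.066 m, the fully-home height. The wrist readings taken between steps never passed about 5 N. In the closing depth image the caps had dropped from about 72–73 mm to 64–67 mm.
- **Jaw:** it stood in the same place in the closing top view.
- **Loose things:** the posts, cup and wrench looked unmoved in the closing top view. The screwdriver was hidden behind the arm there, so I could not check it; I never went near it.
- **Finish:** the tool was clear at z = 0.206 m with only noise-level wrist force.
- **Disagreement:** a depth check from the oblique scene camera after the first cap gave about 58 mm for the pressed cap and 61 mm for a still-raised one. Both are too low, so I set it aside and relied on contact height and the top camera.

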